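# Turn the ball dish to its end cap

### The arm

A 6-joint arm with a two-finger parallel gripper is mounted at the origin on a cart in front of the work surface, level with it; the furniture and walls round the work are solid. World frame = base frame: x ahead of the robot, y to its left, z up, the work surface at z = 0. Lengths are in mm, angles in rad, forces in N, time in s.
With the tool pointing down it reaches from about 300 to 775 mm from the base axis. Payload 14.6 kg.
Tool frame: the origin (TCP) lies midway between the tips of the shut fingers; the grasp point (between the pads) lies 19 mm behind it; z points along the fingers, y is the line along which they close (so a half turn about z gives the same grasp; the last joint's range is limited). The gripper opens to 94 mm and grips with 3 to 60 N. Pads are 16 mm wide; open, the fingers measure 119 mm over their backs; the gripper's body (75 mm by 177 mm) begins 78 mm behind the grasp point.
Start: joints at [-1.417, 0.3, 1.521, -0, 1.321, -0.067], TCP at [120.449, -536.639, 205.446] pointing down, gripper open.
Joint ranges: [-3.03, 3.03], [-0.79, 2.21], [0.23, 2.52], [-1.04, 4.18], [0, 3.07], [-2.55, 2.55]. Speed limits (rad/s): [2.22, 2.22, 2.57, 3.14, 3.14, 3.14].

### API

Orientations are given as [roll, pitch, yaw] about the fixed x, y, z axes, in that order (R = Rz(yaw) Ry(pitch) Rx(roll)).
In Python, from cell import manip, camera gives the robot as it stands.
- The arm moves only by the tool move_arm, never from a script. Its arguments are lists of equal length, an entry for each row: "dp": the shift along the world's x, y, z in mm, a list of three; "rotation": the turn, a rotation vector about the world's x, y, z in rad, a list of three; "hand": the opening, from 0 (shut) to 1 (fully open). A call has 1 to 10 rows; each row shifts and turns the commanded pose from where the row before left it; what a row does not reach is not made up. A row lasts 1/8 s, in which the tool goes at most 62.5 mm and 10.7 degrees, less where a joint would pass 70% of its speed; a pose out of reach is approached as far as the arm can. A call with a gripper value outside its range is refused whole. The fingers move at their own pace and stop on an object; "newtons" is the grip in N (left out, the last holds). Time passes only in rows, so rows that do not move let the fingers close. It gives the time, the measured TCP pose, the force, the opening and the grip force at its end, in the units of the state.
- manip.read_state(): the state, without advancing time (a new reading comes with each control period).
- camera(name): name is "side" or "top"; returns a dict with "image" (384x512x3 uint8, red, green, blue), "fx", "fy", "cx", "cy" (pixels), "k1" (the pictures are not rectified: a ray, as slopes to the right and down, at radius r is drawn at 1 + k1 r^2 times it, then the intrinsics apply), "R" (3x3) and "t" (3): a world point X has camera coordinates R X + t. Camera axes: x right, y down, z forward; pixel columns grow to the right and rows downward; lengths in mm; the calibration is good to about 2 mm. A picture is of the moment at which its call begins. There is no depth.
- manip.sign_off(): hands the job in; it is judged then, once.
The state is a dict: "clock": time; "joints": joint angles; "qd": joint speeds; "effort": joint torques, N m; "eef_pos": TCP position; "eef_rot": TCP orientation; "wrist_force": force on the tool from outside, world axes, zero at the start; "moment": the same for the moment, N m; "finger_gap": finger opening in mm; "finger_force": force on a finger pad.
Only numpy, scipy, OpenCV 4.12 (cv2) and the standard library are available. Lean on these libraries where they do the work, as an engineer would, in place of code of your own. Each camera call takes 0.05 s, during which the arm holds its last target. There are 200 camera calls.

### The job

Lift the ball dish off its stand by the handle and turn it a quarter turn, so that its pouring lip points straight away from the stand towards the black end cap and the tip of the lip is over the middle of that cap, a few centimetres above it, ready to tip the ball in. Keep the dish level and the loose ball in its middle all the way, and touch neither the cap nor the tape roll. Do not pour and do not put the dish down: finish while holding it still and level there, with the ball at rest in the middle.

Things in the scene. Friction and masses are not known exactly. Their poses are not given: they have to be found in the camera images.
- dish: aluminium dish, 125 mm across, 0.3 kg, with a pouring lip and a bridge handle over it. Origin: centre of the underside of its foot boss (54 mm wide, 10 mm deep, 5 mm loose in the stand's ring: lift straight up 12 mm before moving sideways). z up, x out along the lip, y along the handle. Starts on the stand, foot 20 mm above the bench, lip to the robot's side, square to the stand within 0.08 rad
- handle (a point): centre of the black grip block in the middle of the dish's bridge handle, on the dish's axis, 102 mm above its origin. The block is 16 mm thick (along dish x: pinch it there from above), 60 mm long (along dish y), 24 mm high; bridge posts stand 64 mm to either side of it; the ball's top is 56 mm below its underside
- lip (a point): tip of the pouring lip, at its floor: 89 mm from the dish's axis along dish x, 20 mm above the dish's origin; the lip is a straight channel 23 mm wide with an open end
- dish_middle (a point): point on the dish's axis, 24 mm above its origin, where the ball's centre is when it lies in the middle; the dish's floor slopes down 6 degrees to the middle from all sides, with a rim 14 mm high round it
- ball_center (a point): centre of the loose bare steel ball, 20 mm in diameter, 33 g, which lies in the middle of the dish and rolls if the dish is tilted or jerked
- stand: fixed stand: square dark steel base plate 110 x 110 x 8 mm with an aluminium ring (inside 64 mm, outside 88 mm, top 30 mm above the bench). Origin: centre of the base's underside, on the bench; z up, x away from the robot's side, y to the left, along the line on which end cap and tape roll lie, one on each side
- end_cap: fixed black round end cap like a shallow cup, open at the top, 71 mm across, 28 mm high; 165 to 195 mm to one side (stand +y or -y, varies) of the stand's centre. Origin: centre of its underside
- tape_roll: fixed roll of pale masking tape, flat ring 97 mm across, 25 mm high, with an open hole; on the other side of the stand from the end cap. Origin: centre of its underside
Not all that is in view belongs to the job. Of the things shaped like the dish, the aluminium one is meant.

How it is judged:
By the outcome, as a careful person would: the job done as asked, in the order asked, and still so for the second after the job is handed in, while the arm keeps its last pose, push and grip.
It also fails if it takes over 48 s, if anything falls off the work surface, if the arm or the gripper's body presses on something with over 40 N, if the wrist force passes 120 N, or if a joint passes its speed limit or range.

## Working session

There is one attempt and no reset: what is moved stays moved. The work goes in short steps, Python scripts to look and compute and a tool call to move; the robot and the scene stay as the last step left them, time stands still between calls to the robot, and variables do not carry over. Pictures are saved under pics/ and viewed, at most 10 in all, crops included, and the job is handed in when it is done.

Besides the shell and the picture viewer there is one more tool, called in YAML: its name, and indented under it one key for each argument. move_arm: Moves the arm, as the interface text tells. Its arguments: {"type":"object","properties":{"dp":{"type":"array","items":{"type":"array","items":{"type":"number"}}},"rotation":{"type":"array","items":{"type":"array","items":{"type":"number"}}},"hand":{"type":"array","items":{"type":"number"}},"newtons":{"type":"number"}},"required":["dp","rotation","hand"]}

```bash
mkdir -p pics
cat > h.py <<'E'
import numpy as np, cv2
from cell import manip, camera
def ray(c,u,v):
    K=np.array([[c["fx"],0,c["cx"]],[0,c["fy"],c["cy"]],[0,0,1.]])
    x,y=(u-c["cx"])/c["fx"],(v-c["cy"])/c["fy"]
    a,b=x,y
    for _ in range(30):
        s=1+c["k1"]*(a*a+b*b); a,b=x/s,y/s
    R=np.array(c["R"]);t=np.array(c["t"])
    return -R.T@t, R.T@np.array([a,b,1.])
def at_z(c,u,v,z):
    o,d=ray(c,u,v); return o+d*(z-o[2])/d[2]
def proj(c,X):
    p=np.array(c["R"])@np.array(X,float)+np.array(c["t"]);a,b=p[:2]/p[2];s=1+c["k1"]*(a*a+b*b)
    return np.array([c["fx"]*a*s+c["cx"],c["fy"]*b*s+c["cy"]])
def tri(c1,p1,c2,p2):
    o1,d1=ray(c1,*p1);o2,d2=ray(c2,*p2)
    s=np.linalg.lstsq(np.c_[d1,-d2],o2-o1,rcond=None)[0]
    a,b=o1+d1*s[0],o2+d2*s[1];return (a+b)/2,np.linalg.norm(a-b)
E
python3 - <<'E'
from h import *
import pickle
cs={n:camera(n) for n in("side","top")}
pickle.dump(cs,open("c0.pkl","wb"))
for n,c in cs.items():
    cv2.imwrite(f"pics/{n}0.png",c["image"][...,::-1]); print(n,ray(c,256,192),c["fx"],c["k1"])
s=manip.read_state();print(s)
E
```

```text
side (array([144.45328795, 701.66522297, 422.74027166]), array([ 0.51030971, -0.77085219, -0.38155363])) 400.10412147347307 0.04090660942573637
top (array([470.38162915,  48.80395597, 950.81963398]), array([ 0.15327257, -0.04757333, -0.98708382])) 418.1303906892351 -0.15024201077481986
{'clock': 0.1, 'joints': array([-1.41657137e+00,  3.00408338e-01,  1.52149304e+00,  9.46112528e-06,
        1.32071371e+00, -6.65709944e-02]), 'qd': array([-0.00019393,  0.00058349, -0.00263962, -0.00057968, -0.00080199,
       -0.00012772]), 'effort': array([ 2.81865832e-03, -5.32640040e+01, -3.53282654e+01,  7.09784939e-02,
        2.34865886e-02, -5.13424959e-05]), 'eef_pos': array([ 120.43339968, -536.41804413,  204.95800581]), 'eef_rot': array([-3.14057309e+00, -7.71582139e-05,  2.20793562e-01]), 'wrist_force': array([ 0.13858741,  0.2139446 , -0.49091209]), 'moment': array([-0.0265872 , -0.00691751, -0.01716836]), 'finger_force': 0.0, 'finger_gap': 94.35360395215984}
```

View pics/top0.png

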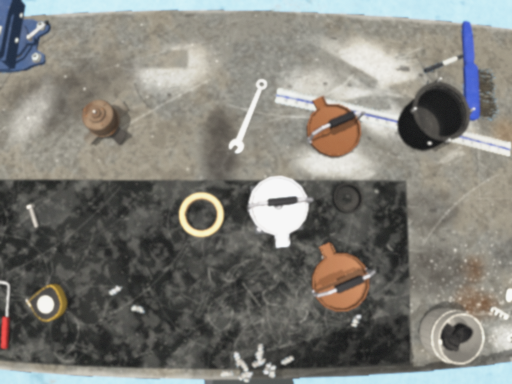

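View pics/side0.png

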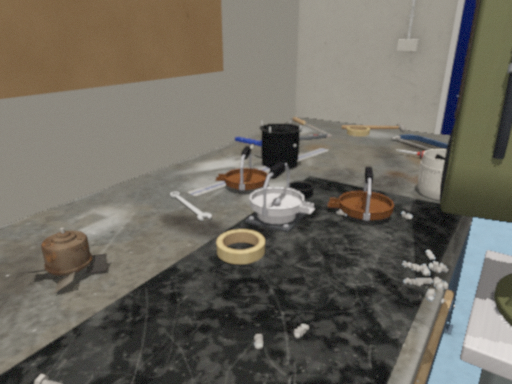

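The top view shows three dish-like things: a copper one at (334,128), a copper one at (340,280) and an aluminium one at (279,206). The aluminium dish is the one meant: its lip points to the robot's side and it sits between the tape roll (201,214) and the black cap (347,198). The black cup at (435,115) is too big and is off that line.

Run:
```python
import pickle,cv2
cs=pickle.load(open("c0.pkl","rb"))
t=cs["top"]["image"][160:260,235:375,::-1]
cv2.imwrite("pics/topcrop.png",cv2.resize(t,None,fx=5.5,fy=5.5,interpolation=cv2.INTER_CUBIC))
t=cs["side"]["image"][145:235,235:335,::-1]
cv2.imwrite("pics/sidecrop.png",cv2.resize(t,None,fx=6,fy=6,interpolation=cv2.INTER_CUBIC))
```

```text
(no output)
```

View pics/topcrop.png

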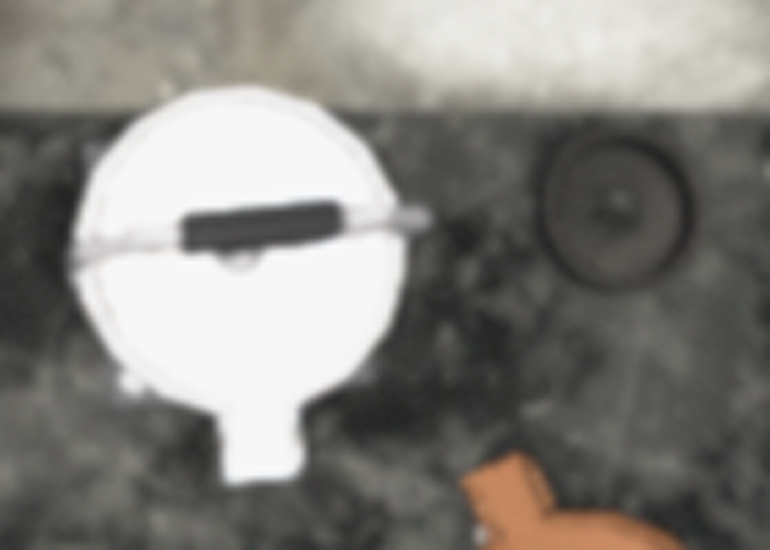

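View pics/sidecrop.png

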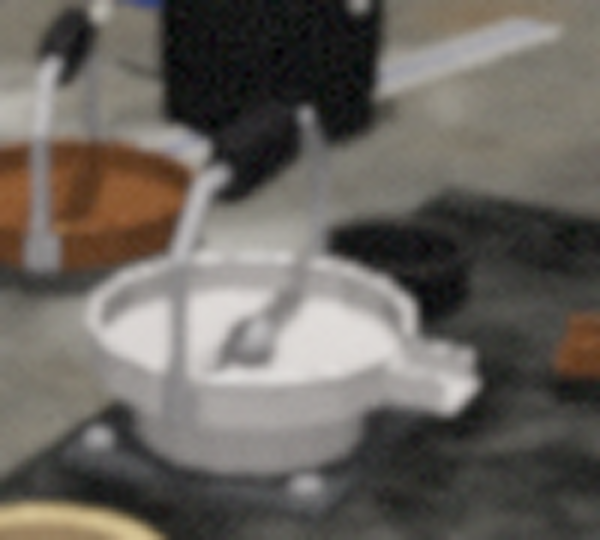

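The crop confirms the aluminium dish. Its grip block is centred at about (261,225), the lip end at (264,478) and the cap circle at (615,211), in crop pixels.

Run:
```python
from h import *
import pickle
cs=pickle.load(open("c0.pkl","rb"));T,S=cs["top"],cs["side"]
f=lambda p:((p[0]+.5)/5.5-.5+235,(p[1]+.5)/5.5-.5+160)
g=lambda p:((p[0]+.5)/6-.5+235,(p[1]+.5)/6-.5+145)
def P(n,p,z): r=at_z(T,*f(p),z); print(n,r.round(1)); return r
a=P("gripL",(182,232),128);b=P("gripR",(341,216),128);c=(a+b)/2
print("grip c",c,np.linalg.norm(a-b),"dir",np.arctan2(*(a-b)[1::-1]*[1,1]))
for p in[(182,215),(340,200),(342,232),(182,250)]:P("corner",p,134)
print("tri",tri(T,f((261,225)),S,g((258,150))))
l=P("lip",(265,479),42)
for n,p in dict(rl=(73,255),rr=(407,250),rt=(238,85)).items(): P(n,p,54)
k=P("cap",(615,211),28);P("capl",(535,211),28);P("capr",(695,211),28);P("capt",(615,130),28);P("capb",(615,292),28)
print("side cap",at_z(S,*g((398,243)),28))
t=at_z(T,201,214.5,25);print("tape",t)
v=k-t;print("axis",np.arctan2(v[1],v[0]),"lipdir",np.arctan2(*(l-c)[1::-1]),np.hypot(*(l-c)[:2]),np.linalg.norm((k-c)[:2]))
# detect tape ring / dish with colour
im=T["image"].astype(int)
m=((im[...,0]-im[...,2]>50)&(im[...,0]>150)).astype(np.uint8);m[:, :175]=0;m[:,235:]=0;m[:180]=0;m[250:]=0
(e,ax,_)=cv2.fitEllipse(cv2.findContours(m,0,1)[0][0]);print(e,ax,at_z(T,*e,25))
# ring/plate predicted positions on image
cc=c.copy()
print("proj grip->side",(np.array(proj(S,[c[0],c[1],122]))-[235,145])*6)
```

```text
gripL [578.6 -14.1 128. ]
gripR [584.6 -72.1 128. ]
grip c [581.60416897 -43.07039686 128.        ] 58.33370953349226 dir 1.674631257269093
corner [584.  -13.6 134. ]
corner [589.6 -70.9 134. ]
corner [578.  -71.5 134. ]
corner [571.3 -13.6 134. ]
tri (array([580.75983679, -44.14842331, 122.04495959]), np.float64(2.892608500307975))
lip [491.6 -52.9  42. ]
rl [579.   23.3  54. ]
rr [ 581.4 -109.1   54. ]
rt [647.5 -42.5  54. ]
cap [ 600.9 -200.9   28. ]
capl [ 600.8 -167.3   28. ]
capr [ 601. -235.   28.]
capt [ 634.9 -202.2   28. ]
capb [ 567.4 -199.8   28. ]
side cap [ 598.01053548 -203.14882739   28.        ]
tape [563.05618974 126.49911269  25.        ]
axis -1.4556101755524267 lipdir -3.0331816622031 90.48801558859809 159.05392793616977
(200.83250427246094, 214.19175720214844) (43.95736312866211, 44.27610397338867) [563.74168208 126.88159015  25.        ]
proj grip->side [248.34379719 147.6680761 ]
```

Run:
```python
from h import *
import pickle
cs=pickle.load(open("c0.pkl","rb"));T,S=cs["top"],cs["side"]
print("tape dia",np.linalg.norm(at_z(T,200.83-22,214.2,25)-at_z(T,200.83+22,214.2,25)))
def circ(c,x,y,z,r): return [proj(c,[x+r*np.cos(a),y+r*np.sin(a),z]) for a in np.linspace(0,2*np.pi,73)]
def draw(c,o,s,wh,items,fn):
    im=c["image"][o[1]:o[1]+wh[1],o[0]:o[0]+wh[0],::-1]
    im=cv2.resize(im,None,fx=s,fy=s,interpolation=cv2.INTER_CUBIC)
    if 1: im=cv2.convertScaleAbs(im,alpha=1.0 if c is S else 1.0)
    for p,col in items:
        q=((np.array(p)-o+.5)*s-.5).round().astype(int)
        cv2.polylines(im,[q.reshape(-1,1,2)],False,col,1,cv2.LINE_AA)
    return im
def items(c):
    th=-3.04;L=[]
    x,y=581.,-43.5;R=np.array([[np.cos(th),-np.sin(th)],[np.sin(th),np.cos(th)]])
    box=lambda z,pts:[proj(c,[*(R@np.array(p)+[x,y]),z]) for p in pts]
    L.append((box(134,[(8,30),(8,-30),(-8,-30),(-8,30),(8,30)]),(0,0,255)))
    L.append((box(110,[(8,30),(8,-30),(-8,-30),(-8,30),(8,30)]),(0,0,255)))
    L.append((box(40,[(89,-11.5),(89,11.5)]),(0,0,255)))
    L.append((circ(c,x,y,54,62.5),(255,0,0)))
    b=1.686-np.pi/2;
    Q=np.array([[np.cos(b),-np.sin(b)],[np.sin(b),np.cos(b)]])
    L.append(([proj(c,[*(Q@np.array(p)+[x,y]),8]) for p in[(55,55),(55,-55),(-55,-55),(-55,55),(55,55)]],(0,255,255)))
    for z in(0,28): L.append((circ(c,600.5,-202,z,35.5),(0,255,0)))
    for z in(0,25): L.append((circ(c,563.5,126.8,z,48.5),(255,255,0)))
    return L
a=draw(T,(170,165),4,(200,90),items(T),"");b=draw(S,(205,145),5,(125,125),items(S),"")
a=cv2.convertScaleAbs(a,alpha=1.0)
cv2.imwrite("pics/ovt.png",a);cv2.imwrite("pics/ovs.png",cv2.resize(b,(600,600)))
```

```text
tape dia 97.75301049487149
```

View pics/ovt.png

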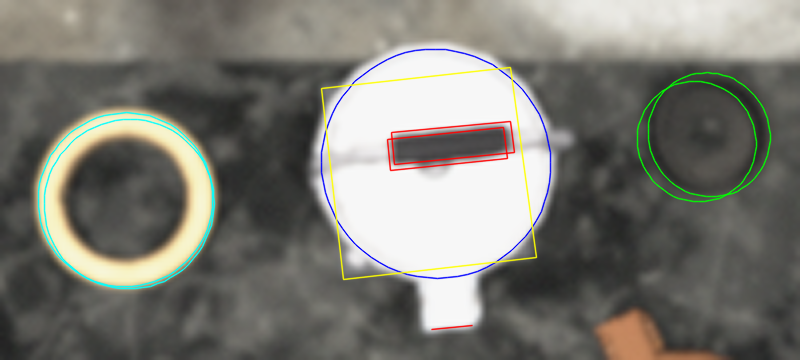

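View pics/ovs.png

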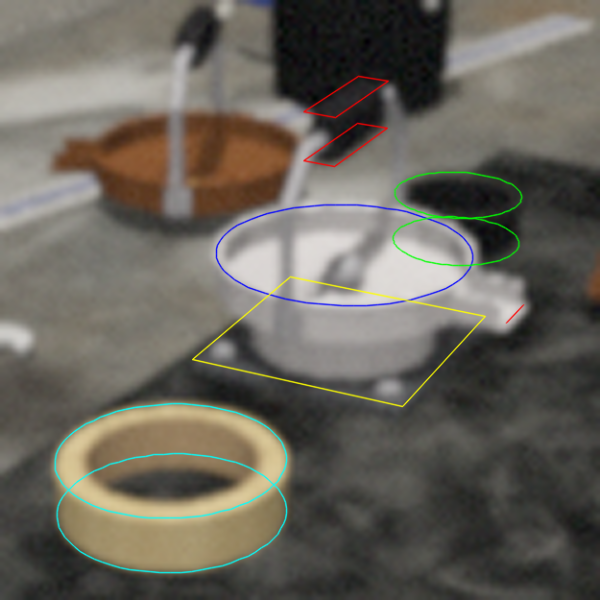

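The overlays fit the dish, stand plate and tape. The cap's edges are too dark to read, so I'll brighten one view of it.

```bash
cat > ov.py <<'E'
from h import *
def circ(c,x,y,z,r): return [proj(c,[x+r*np.cos(a),y+r*np.sin(a),z]) for a in np.linspace(0,2*np.pi,73)]
def view(c,o,wh,s,items,g=1.0):
    im=c["image"][o[1]:o[1]+wh[1],o[0]:o[0]+wh[0],::-1]
    im=np.clip(255*(im/255.)**g,0,255).astype(np.uint8)
    im=cv2.resize(im,(wh[0]*s,wh[1]*s),interpolation=cv2.INTER_CUBIC)
    for p,col in items:
        q=((np.array(p)-o+.5)*s-.5).round().astype(int)
        cv2.polylines(im,[q.reshape(-1,1,2)],False,col,1,cv2.LINE_AA)
    return im
E
python3 - <<'E'
from ov import *
import pickle
cs=pickle.load(open("c0.pkl","rb"));T,S=cs["top"],cs["side"]
it=lambda c:[(circ(c,600.5,-204,z,35.5),(0,255,0)) for z in(0,28)]
a=view(T,(325,178),(45,42),8,[],.5);b=view(T,(325,178),(45,42),8,it(T),.5)
d=view(S,(280,172),(45,32),8,[],.45);e=view(S,(280,172),(45,32),8,it(S),.45)
cv2.imwrite("pics/cap.png",np.vstack([np.hstack([a,b]),np.hstack([d,e])]))
E
```

```text
(no output)
```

View pics/cap.png

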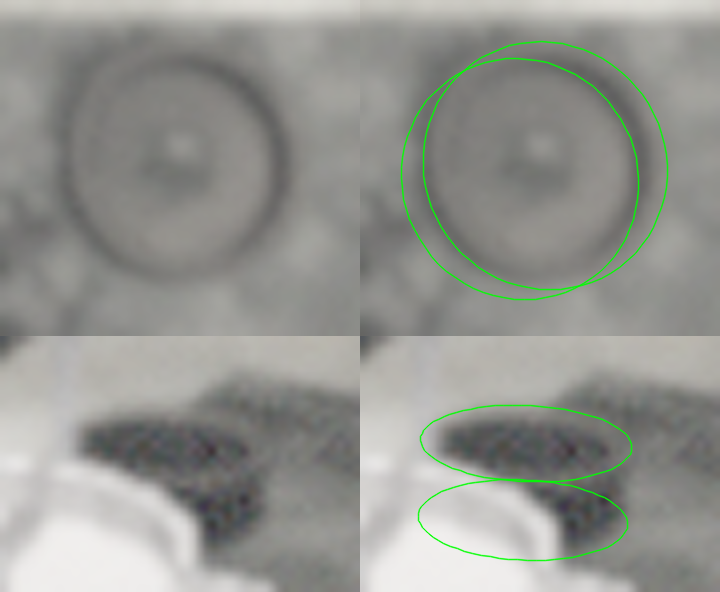

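Measured values:
- Grip block at (581,-43.5,122).
- Dish lip yaw about -3.035.
- Cap at about (600,-202.5).
- Line from stand to cap at -1.46 rad.

The tool yaw has to go to 1.678, then turn +1.575 with the dish. Approaching now.

move_arm:
  dp:
    - [15, 16, 25]
    - [31, 33, 25]
    - [31, 33, 0]
    - [31, 33, 0]
    - [31, 33, 0]
    - [31, 33, 0]
    - [31, 33, 0]
    - [31, 33, 0]
    - [31, 33, 0]
    - [31, 33, 0]
  rotation:
    - [0, 0, 0.09]
    - [0, 0, 0.1]
    - [0, 0, 0.1]
    - [0, 0, 0.1]
    - [0, 0, 0.1]
    - [0, 0, 0.1]
    - [0, 0, 0.1]
    - [0, 0, 0.1]
    - [0, 0, 0.1]
    - [0, 0, 0.1]
  hand: [1, 1, 1, 1, 1, 1, 1, 1, 1, 1]
  newtons: 30

```text
clock: 1.35
eef_pos: [415.2, -222.4, 255.3]
eef_rot: [-3.141, -0.0, 1.214]
wrist_force: [0.1, 0.6, -0.0]
finger_gap: 94.1
finger_force: 0.0
```

move_arm:
  dp:
    - [31, 33, 0]
    - [31, 33, 0]
    - [31, 33, 0]
    - [31, 33, 0]
    - [30, 30, 0]
    - [10, 10, 0]
    - [0, 0, 0]
    - [0, 0, 0]
  rotation:
    - [0, 0, 0.1]
    - [0, 0, 0.1]
    - [0, 0, 0.1]
    - [0, 0, 0.1]
    - [0, 0, 0.067]
    - [0, 0, 0]
    - [0, 0, 0]
    - [0, 0, 0]
  hand: [0.6, 0.6, 0.6, 0.6, 0.6, 0.6, 0.6, 0.6]

```text
clock: 2.35
eef_pos: [577.8, -52.6, 255.5]
eef_rot: [-3.141, 0.0, 1.676]
wrist_force: [0.6, -0.9, 0.4]
finger_gap: 56.3
finger_force: 0.0
```

move_arm:
  dp:
    - [3.2, 9, -10]
    - [0, 0, -25]
    - [0, 0, -25]
    - [0, 0, -25]
    - [0, 0, -25]
    - [0, 0, -20]
    - [0, 0, -12]
    - [0, 0, -8]
    - [0, 0, -2.5]
    - [0, 0, 0]
  rotation:
    - [0, 0, 0]
    - [0, 0, 0]
    - [0, 0, 0]
    - [0, 0, 0]
    - [0, 0, 0]
    - [0, 0, 0]
    - [0, 0, 0]
    - [0, 0, 0]
    - [0, 0, 0]
    - [0, 0, 0]
  hand: [0.6, 0.6, 0.6, 0.6, 0.6, 0.6, 0.6, 0.5, 0.4, 0.3]

```text
clock: 3.6
eef_pos: [581.8, -42.7, 103.3]
eef_rot: [3.141, 0.0, 1.678]
wrist_force: [-0.1, -0.5, -0.4]
finger_gap: 31.3
finger_force: 0.0
```

Run:
```python
from ov import *
s=manip.read_state();print(s["eef_pos"],s["eef_rot"],s["finger_gap"],s["wrist_force"])
S=camera("side");T=camera("top")
b=view(S,(235,125),(90,100),6,[]);a=view(T,(240,165),(40,100),6,[])
cv2.imwrite("pics/g1.png",np.hstack([b,a]))
```

```text
[581.81386128 -42.67007454 103.28909281] [3.14108838e+00 1.29069832e-04 1.67773419e+00] 31.329832917065502 [-0.11946959 -0.47841769 -0.38128405]
```

View pics/g1.png

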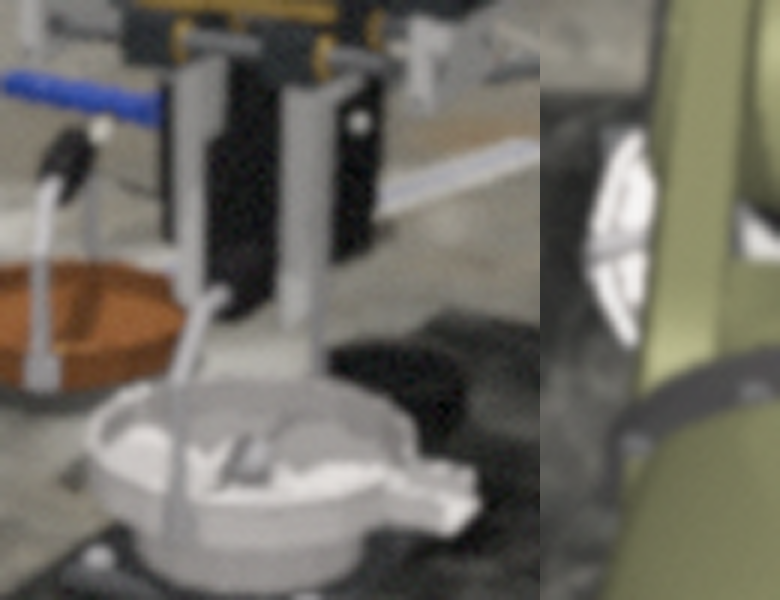

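The side view shows the two fingers straddling the black grip block at (245,280), with the ball in the middle at (255,460). Closing now.

move_arm:
  dp:
    - [0, 0, 0]
    - [0, 0, 0]
    - [0, 0, 0]
    - [0, 0, 0]
    - [0, 0, 0]
    - [0, 0, 0]
    - [0, 0, 0]
    - [0, 0, 0]
  rotation:
    - [0, 0, 0]
    - [0, 0, 0]
    - [0, 0, 0]
    - [0, 0, 0]
    - [0, 0, 0]
    - [0, 0, 0]
    - [0, 0, 0]
    - [0, 0, 0]
  hand: [0.26, 0.23, 0.2, 0.18, 0.15, 0.1, 0, 0]
  newtons: 45

```text
clock: 4.7
eef_pos: [581.6, -42.6, 102.9]
eef_rot: [-3.141, -0.0, 1.678]
wrist_force: [-1.9, 0.2, -1.1]
finger_gap: 15.9
finger_force: 45.0
```

Gripped, with a gap of 15.9 mm. Now a gentle straight lift of 35 mm in total.

move_arm:
  dp:
    - [0, 0, 0.5]
    - [0, 0, 1]
    - [0, 0, 2]
    - [0, 0, 3]
    - [0, 0, 4]
    - [0, 0, 5]
    - [0, 0, 5]
    - [0, 0, 5]
    - [0, 0, 4]
    - [0, 0, 3]
  rotation:
    - [0, 0, 0]
    - [0, 0, 0]
    - [0, 0, 0]
    - [0, 0, 0]
    - [0, 0, 0]
    - [0, 0, 0]
    - [0, 0, 0]
    - [0, 0, 0]
    - [0, 0, 0]
    - [0, 0, 0]
  hand: [0, 0, 0, 0, 0, 0, 0, 0, 0, 0]

```text
clock: 5.95
eef_pos: [581.7, -42.7, 135.7]
eef_rot: [3.142, 0.0, 1.678]
wrist_force: [-0.3, 0.7, -2.7]
finger_gap: 15.6
finger_force: 45.0
```

move_arm:
  dp:
    - [0, 0, 2]
    - [0, 0, 1]
    - [0, 0, 0]
    - [0, 0, 0]
    - [0, 0, 0]
    - [0, 0, 0]
  rotation:
    - [0, 0, 0]
    - [0, 0, 0]
    - [0, 0, 0]
    - [0, 0, 0]
    - [0, 0, 0]
    - [0, 0, 0]
  hand: [0, 0, 0, 0, 0, 0]

```text
clock: 6.7
eef_pos: [581.6, -42.6, 138.4]
eef_rot: [-3.142, 0.0, 1.678]
wrist_force: [0.1, -0.1, -2.3]
finger_gap: 15.7
finger_force: 45.0
```

Run:
```python
from ov import *
s=manip.read_state();print(s["eef_pos"],s["eef_rot"],s["finger_gap"],s["wrist_force"],s["moment"])
S=camera("side")
b=view(S,(220,125),(120,95),6,[])
cv2.imwrite("pics/l1.png",b)
```

```text
[581.62787234 -42.64127282 138.40056061] [-3.14151349e+00  1.41913435e-05  1.67780316e+00] 15.675589030313096 [ 0.11478347 -0.07015138 -2.32281709] [-0.06931358 -0.10682441 -0.00430381]
```

View pics/l1.png

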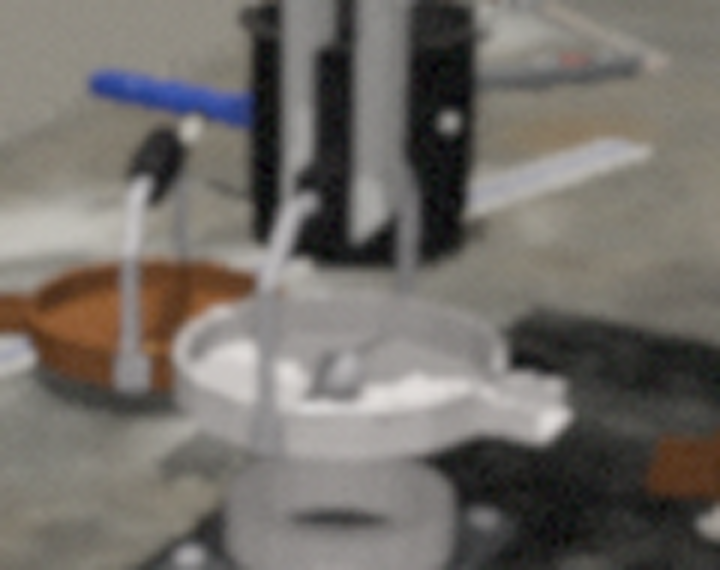

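The dish is lifted clear and level, with the ball in the middle at (340,372). Now the quarter turn in place.

move_arm:
  dp:
    - [0, 0, 0]
    - [0, 0, 0]
    - [0, 0, 0]
    - [0, 0, 0]
    - [0, 0, 0]
    - [0, 0, 0]
    - [0, 0, 0]
    - [0, 0, 0]
    - [0, 0, 0]
    - [0, 0, 0]
  rotation:
    - [0, 0, 0.02]
    - [0, 0, 0.05]
    - [0, 0, 0.08]
    - [0, 0, 0.1]
    - [0, 0, 0.1]
    - [0, 0, 0.1]
    - [0, 0, 0.1]
    - [0, 0, 0.1]
    - [0, 0, 0.1]
    - [0, 0, 0.1]
  hand: [0, 0, 0, 0, 0, 0, 0, 0, 0, 0]

```text
clock: 8.0
eef_pos: [581.6, -42.6, 138.4]
eef_rot: [3.142, -0.0, 2.532]
wrist_force: [-0.1, 0.3, -2.7]
finger_gap: 15.4
finger_force: 45.0
```

move_arm:
  dp:
    - [0, 0, 0]
    - [0, 0, 0]
    - [0, 0, 0]
    - [0, 0, 0]
    - [0, 0, 0]
    - [0, 0, 0]
    - [0, 0, 0]
    - [0, 0, 0]
    - [0, 0, 0]
    - [0, 0, 0]
  rotation:
    - [0, 0, 0.1]
    - [0, 0, 0.1]
    - [0, 0, 0.1]
    - [0, 0, 0.1]
    - [0, 0, 0.1]
    - [0, 0, 0.09]
    - [0, 0, 0.07]
    - [0, 0, 0.045]
    - [0, 0, 0.02]
    - [0, 0, 0]
  hand: [0, 0, 0, 0, 0, 0, 0, 0, 0, 0]

```text
clock: 9.25
eef_pos: [581.6, -42.6, 138.4]
eef_rot: [3.142, -0.0, -3.031]
wrist_force: [0.1, -0.9, -4.1]
finger_gap: 15.6
finger_force: 45.0
```

move_arm:
  dp:
    - [0, 0, 0]
    - [0.1, -1, 0]
    - [0.3, -3, 0]
    - [0.6, -5, 0]
    - [0.8, -7, 0]
    - [1, -9, 0]
    - [1.1, -9, 0]
    - [1.1, -9, 0]
    - [1.1, -9, 0]
    - [0.9, -7, 0]
  rotation:
    - [0, 0, 0]
    - [0, 0, 0]
    - [0, 0, 0]
    - [0, 0, 0]
    - [0, 0, 0]
    - [0, 0, 0]
    - [0, 0, 0]
    - [0, 0, 0]
    - [0, 0, 0]
    - [0, 0, 0]
  hand: [0, 0, 0, 0, 0, 0, 0, 0, 0, 0]

```text
clock: 10.5
eef_pos: [588.7, -102.3, 138.4]
eef_rot: [-3.142, 0.0, -3.031]
wrist_force: [0.3, -0.3, -3.8]
finger_gap: 16.0
finger_force: 45.0
```

move_arm:
  dp:
    - [0.7, -6, 0]
    - [0.5, -4, 0]
    - [0.3, -2, 0]
    - [0.1, -0.5, -0.5]
    - [0, 0, -1.5]
    - [0, 0, -3]
    - [0, 0, -3]
    - [0, 0, -2]
    - [0, 0, -1.5]
    - [0, 0, -0.5]
  rotation:
    - [0, 0, 0]
    - [0, 0, 0]
    - [0, 0, 0]
    - [0, 0, 0]
    - [0, 0, 0]
    - [0, 0, 0]
    - [0, 0, 0]
    - [0, 0, 0]
    - [0, 0, 0]
    - [0, 0, 0]
  hand: [0, 0, 0, 0, 0, 0, 0, 0, 0, 0]

```text
clock: 11.75
eef_pos: [590.2, -114.1, 126.4]
eef_rot: [3.142, -0.0, -3.03]
wrist_force: [-0.8, 0.7, -3.5]
finger_gap: 15.6
finger_force: 45.0
```

Run:
```python
from ov import *
import pickle
s=manip.read_state();print(s["clock"],s["eef_pos"],s["eef_rot"],s["finger_gap"],s["wrist_force"],s["moment"],s["joints"])
S=camera("side");T=camera("top");pickle.dump((S,T),open("c1.pkl","wb"))
x,y,z=s["eef_pos"];zz=z-103+20;a=s["eef_rot"][2]+np.pi/2
u=np.array([np.cos(a),np.sin(a)]);n=np.array([-u[1],u[0]]);lip=np.array([x,y])+89*u;print("lip",lip,zz+20,"dir",a-2*np.pi)
def it(c):
    P=lambda p,h:proj(c,[*p,h])
    return [(circ(c,x,y,zz+34,62.5),(255,0,0)),([P(lip+11.5*n,zz+20),P(lip-11.5*n,zz+20)],(0,0,255)),(circ(c,600,-202.5,28,35.5),(0,255,0))]
b=view(S,(235,115),(110,95),5,it(S));a=view(T,(290,150),(85,95),5,it(T),.7)
cv2.imwrite("pics/f1.png",cv2.resize(np.hstack([b,a]),None,fx=.82,fy=.82))
```

```text
11.75 [ 590.24010978 -114.13589256  126.36317019] [ 3.14157076e+00 -6.45925364e-05 -3.03036350e+00] 15.636027370257349 [-0.78963093  0.72134452 -3.51188215] [ 0.07105288 -0.16017915 -0.0166053 ] [-2.51931818e-01  4.84261066e-01  1.45572008e+00 -2.65996991e-06
  1.20167967e+00 -1.93395634e+00]
lip [ 600.11910491 -202.58590927] 63.36317018866072 dir -7.742752477354703
```

View pics/f1.png

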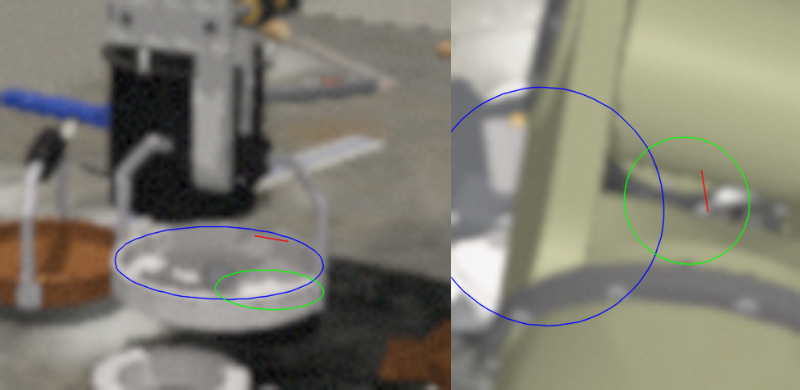

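The side view shows the dish turned, level and matching its predicted rim. The top view is blocked by the arm. I'll let it settle and check the ball numerically.

move_arm:
  dp:
    - [0, 0, 0]
    - [0, 0, 0]
    - [0, 0, 0]
    - [0, 0, 0]
    - [0, 0, 0]
    - [0, 0, 0]
    - [0, 0, 0]
    - [0, 0, 0]
    - [0, 0, 0]
    - [0, 0, 0]
  rotation:
    - [0, 0, 0]
    - [0, 0, 0]
    - [0, 0, 0]
    - [0, 0, 0]
    - [0, 0, 0]
    - [0, 0, 0]
    - [0, 0, 0]
    - [0, 0, 0]
    - [0, 0, 0]
    - [0, 0, 0]
  hand: [0, 0, 0, 0, 0, 0, 0, 0, 0, 0]

```text
clock: 13.1
eef_pos: [590.3, -114.1, 126.5]
eef_rot: [3.142, 0.0, -3.03]
wrist_force: [0.7, -0.2, -3.4]
finger_gap: 15.5
finger_force: 45.0
```

Run:
```python
from h import *
s=manip.read_state();S=camera("side");x,y,z=s["eef_pos"];print(s["eef_pos"],s["eef_rot"],abs(s["qd"]).max(),s["finger_gap"])
p=proj(S,[x,y,z-103+44]);q=proj(S,[x,y,z-103+54]);print("ball expected",p,"top",q)
u,v=p.round().astype(int);g=S["image"].mean(2).astype(int)
print("cols",u-18,u+20)
for r in range(v-9,v+10): print(r,*g[r,u-18:u+21:1])
```

```text
[ 590.26194995 -114.13164636  126.45122459] [ 3.14159241e+00  2.56898118e-05 -3.03037376e+00] 0.0016081436026570502 15.47523867874068
ball expected [287.67084678 181.87215955] top [287.78397151 178.09317243]
cols 270 308
173 146 142 143 148 146 151 150 145 142 143 144 141 143 142 142 144 144 145 145 144 144 143 138 133 134 141 147 150 149 147 144 136 132 136 138 139 141 139 135
174 141 140 145 150 153 153 150 143 140 141 140 140 143 139 143 142 143 142 143 142 144 144 142 144 144 149 152 152 153 153 148 140 134 132 132 134 136 134 135
175 142 141 143 149 153 155 149 141 137 136 137 135 134 136 135 136 134 137 137 136 144 145 147 148 148 151 151 153 153 153 148 142 135 132 133 132 132 132 130
176 155 152 151 145 146 145 140 134 134 132 130 131 131 127 130 128 129 132 128 130 139 140 141 142 143 146 152 152 151 148 143 139 134 133 134 134 131 128 126
177 186 190 181 160 148 139 133 128 127 129 128 129 128 127 127 126 126 125 124 125 129 128 131 128 131 137 141 143 143 141 142 139 135 138 135 132 133 129 126
178 209 214 207 190 173 155 135 127 126 125 128 131 127 125 122 124 119 121 118
[... 1460 characters left out ...]
 194 196 196 193 190 185 182 178 171 163 154 149 146 147 145
188 154 155 156 162 162 162 165 169 167 163 165 163 168 174 175 176 178 176 170 168 167 170 170 173 175 172 168 164 164 166 165 161 158 154 151 149 150 150 150
189 154 155 158 162 166 166 165 166 165 166 162 163 165 168 171 172 171 171 169 164 165 167 164 162 165 163 162 155 157 161 164 162 161 155 155 152 152 156 153
190 156 155 158 162 166 165 166 165 167 167 165 163 167 170 171 171 171 171 171 169 169 168 167 167 167 167 164 161 161 165 164 163 161 158 154 154 153 153 146
191 164 161 161 164 168 165 165 166 166 166 164 164 168 170 170 170 170 170 169 170 171 169 168 167 169 166 166 165 162 164 163 164 162 157 153 149 148 138 127
```

The ball shows as a dark disc at about (288,182), which matches the expected middle at (287.7,181.9). The arm is at rest.

```bash
python3 -c "
from cell import manip
print(manip.sign_off())"
```

```text
the job is handed in; nothing more can be done
None
```

I handed the job in with the dish held level and still, its lip pointing along the stand-to-cap line, the lip tip about 35 mm above the cap's rim and over its middle to within about 2 mm (cap position measured before the move; the arm hid it from the top camera at the end), and the ball at rest in the middle.

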